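# Ready a fibre tester: prove and arrest the beam, draw the jaw rod to its mark, hold

## Robot

A 6-joint arm with a two-finger parallel gripper is mounted at the origin on a cart in front of the work surface, level with it; the furniture and walls round the work are solid. World frame = base frame: x ahead of the robot, y to its left, z up, the work surface at z = 0. Lengths are in m, angles in rad, forces in N, time in s.
With the tool pointing down it reaches from about 0.35 to 0.975 m from the base axis. Payload 4.9 kg.
Tool frame: the origin (TCP) lies on the centre line of the jaws, within the pads' length; the fingertips stand 8 mm ahead of it and the grasp point (between the pads) lies 11 mm behind it; z points along the fingers, y is the line along which they close (so a half turn about z gives the same grasp; the last joint's range is limited). The gripper opens to 85 mm and grips with 20 to 120 N. Pads are 22 mm wide; open, the fingers measure 114 mm over their backs; the gripper's body (76 mm by 85 mm) begins 54 mm behind the grasp point. The pads swing forward as they close: fully open they stand 13 mm farther back than shut.
Start: joints at [-1.398, 0.053, 1.613, -0, 1.476, -0.119], TCP at [0.18, -0.599, 0.239] pointing down, gripper open.
Joint ranges: [-3.01, 3.01], [-1.01, 2.22], [0.06, 2.58], [-1.02, 4.17], [0.09, 2.62], [-3.14, 3.14]. Speed limits (rad/s): [2.57, 2.57, 3.14, 3.14, 3.14, 3.14].

## Interface

Orientations are given as a rotation vector (axis times angle).
In Python, from station import ctrl gives the robot as it stands.
- The arm moves only by the tool nudge_tcp, called as name(argument=value, ...) on one line, values as JSON. Schema: {"type":"object","properties":{"ticks":{"type":"string"},"force":{"type":"number"},"only":{"type":"string"},"quiet":{"type":"boolean"},"lines":{"type":"string"}},"required":["ticks"],"additionalProperties":false}. ticks is a string of 1 to 20 rows, parted by a bar, with the numbers parted by spaces; each row has 7 numbers: the finger opening in m, then dx, dy, dz in parts of the range, where 1.0 means 0.6 m, then a rotation vector rx, ry, rz in shares of pi rad (1.0 is pi rad); each row is the pose to reach, as a shift and turn from the pose commanded when the call began, along the tool's axes at that moment; what a row does not reach only later rows make up. A row lasts 1/12 s, in which the tool goes at most 0.0417 m and 0.125 rad, less where a joint would pass 70% of its speed; a pose out of reach is approached as far as the arm can. The fingers move at their own pace and stop on an object; force is the grip in N (left out, the last holds). Time passes only in rows, so rows that do not move let the fingers close. The tool returns the time, the measured TCP pose, the force, the opening and the grip force at its end. only (a regular expression) keeps the lines of the reply that match it, lines (a string "A,B") keeps lines A to B, and quiet returns only ok. No shift or turn number may pass 1 either way. Input that does not fit is refused with a message, and nothing moves.
- ctrl.get_obs(): the state, without advancing time (a new reading comes with each control period).
- ctrl.get_image(name): name is "scene" or "top"; returns the picture (400x640x3 uint8, red, green, blue); there is no depth.
- ctrl.camera_params(name): a dict with "fx", "fy", "cx", "cy" (pixels), "k1" (the pictures are not rectified: a ray, as slopes to the right and down, at radius r is drawn at 1 + k1 r^2 times it, then the intrinsics apply), "T" (4x4, takes a point from camera to world coordinates). Camera axes: x right, y down, z forward; pixel columns grow to the right and rows downward; lengths in m; the calibration is good to about 2 mm. A picture is of the moment at which its call begins. camera_params takes no time and is no camera call.
- ctrl.finish_job(): hands the job in; it is judged then, once.
Trained networks look in the newest picture that a camera, given by its name, has taken for a name from the list of things; names that differ only in an ending like _2 or _b are one class to them, and where a whole thing is asked for, a point or a joint stands for the part that bears it (a point fixed in the world has none). Each returns a list of dicts, best first, with "p" (0 to 1); they miss things now and then, are a little off and sometimes report something else, mostly with a low value. They report only what shows in the picture. A call takes as long as a camera call.
- ctrl.find_in(camera, thing): "extent" ([left, top, right, bottom] in pixels, round what is visible of it).
- ctrl.cut_out(camera, thing): "mask" (400x640 bool, what is visible of it) and "extent" ([left, top, right, bottom] in pixels, round what is visible of it).
- ctrl.tip_of(camera, thing): "xy" ([column, row] in pixels: a listed point, or the origin of a listed thing).
The state is a dict: "t": time; "q": joint angles; "dq": joint speeds; "effort": joint torques, N m; "tool_pos": TCP position; "tool_rot": TCP orientation; "contact_force": force on the tool from outside, world axes, zero at the start; "wrist_torque": the same for the moment, N m; "opening": finger opening in m; "grip_force": force on a finger pad.
Only numpy, scipy, OpenCV 4.12 (cv2) and the standard library are available. Lean on these libraries where they do the work, as an engineer would, in place of code of your own. Each camera call takes 0.05 s, during which the arm holds its last target. There are 200 camera calls.

## Task

Get the bench fibre tester ready for its next sample: first swing the arrest lever fully over to its free side (the green dot) so that the weigh-beam tips freely until its pointer has left the zero line, without touching the beam itself, then swing the lever fully back to its arrested side (the red dot) so that the beam is held level again. Only then pull the sprung jaw rod out by its spool handle until the handle's red disc lines up with the red cursor already set on the length scale, and finish while still holding it there against its spring, so that a colleague can clip the fibre in; do not shift the cursor or disturb the things lying about.

Things in the scene. Friction and masses are not known exactly. Their poses are not given: they have to be found in the camera images.
- tester: fixed bench fibre tester, white base 120 (x) x 400 (y) mm, top 26 high; origin: centre of its underside; x points away from its front (lever side), y along its length from handle end to beam end. In its frame (mm): grey cam housing 110 x 112 at (0, 105), top 64; white pointer plate at (14, -23), top 194; rod tube along y at x -16, height 90, y 25 to -76, its saddles up to 107
- arrest_lever (a joint): arrest lever on the housing's front, hinge about the tester's x: 0 = arrested (leans 0.6 rad from upright to the tester's +y side, red dot), 1.2 = free (leans 0.6 rad to -y, green dot); stays where it is left, about 2 N at the knob moves it; its cam lowers the two rests under the beam by 5.5 mm and raises them again
- lever_hinge (a point): point on the arrest lever's hinge axis in the plane of the lever, at (-82, 105) mm in the tester's frame, 45 mm above the worktop; the lever's knob turns about it at radius 65 mm
- lever_knob (a point): centre of the lever's black ball knob, 22 mm in diameter, on a straight steel arm 8 mm thick; 99 mm high at both ends of the swing and 110 mm at the middle; best pushed or pinched in the plane of the swing, with the fingertips no lower than about 9 mm below its centre, clear of the leaning arm
- beam (a joint): tilt of the weigh-beam on its knife edge (rad): 0 = level, as its rests hold it when arrested; positive = counterweight down; freed with no sample on it, it sinks within about a second of the rests to its stop at 0.10; the rests lift it level when the lever goes back
- weigh_beam: aluminium weigh-beam with brass counterweight (radius 14 mm), needle and hanging jaw arm, not to be touched; origin on its pivot, 165 mm high, at (0, 105) in the tester's frame; lies along the tester's y from -118 (needle tip) to +78 mm (counterweight) of the pivot; the jaw arm hangs at x -16 mm down to height 81
- draw_rod (a joint): how far the jaw rod is drawn out of its tube (m): 0 = home, sprung back to the tube's mouth, at most 0.075; slides toward the tester's -y; the inner spring pulls back with about 5 N at home and 11 N at 0.05 and takes the rod home if let go
- jaw_rod: jaw rod with its spool handle: the handle on the rod's outer end, axis along the tester's y, 90 mm above the worktop: red index disc 32 mm in diameter, 5 mm thick, then a black waist 18 mm in diameter, 31 mm long, then a black end flange 32 mm in diameter; origin at the inner (tube side) face of the red disc
- handle_grip (a point): middle of the handle's waist on its axis, the point to grip; the middle of the red disc is 18 mm from it toward the tester's +y
- rod_index (a point): middle of the red index disc on the rod's axis; its y in the tester's frame is to equal the cursor's
- cursor_mark (a point): tip of the cursor's red fin on the length scale, a strip on the base in front of the rod: fin 2.4 mm thick along y, tip 50 mm above the worktop, about 22 mm in front (-x) of the rod's axis; it was set 30 to 55 mm beyond the place of the disc's middle at home and slides stiffly if pushed
- petri_pink: a lidded petri dish with a pink bottom, 60 mm across, 15 mm high, loose; origin at the centre of its underside
- forceps: steel forceps, 133 mm long, lying loose on the worktop; origin at the centre of the underside
- timer: a white lab timer, 62 x 62 x 20 mm, loose; origin at the centre of its underside
- marker_blue: a white marker with a blue cap, 138 mm long, lying loose; origin at the centre of its underside

How it is judged:
On the way, in this order (a step that is already met when the one before it is completed fails the run):
1. the arrest lever is over on its free side and the beam has tipped away from level (value of joint arrest_lever above 1.05 rad and value of joint beam above 0.06 rad), for 0.2 s.
2. the lever is back on its arrested side and the beam is held level (value of joint arrest_lever below 0.15 rad and value of joint beam between -0.03 and 0.03 rad), for 0.2 s.
At the end, for the whole second after the job is handed in: the fingers are holding the spool handle, the rod is still, its red disc level with the cursor within 3 mm along the rod, the arrest lever is on its arrested side (within 0.15 rad) and the beam level (within 0.03 rad) (all of step 2 and y of rod_index in the frame of cursor_mark between -0.003 and 0.003 m and velocity of joint draw_rod between -0.01 and 0.01 m/s and contact force between the fingers and jaw_rod above 3 N); the arm keeps its last pose, push and grip.
It fails at once if the rod is drawn more than 8 mm while the beam is not arrested (value of joint draw_rod above 0.008 m and value of joint arrest_lever above 0.2 rad).
It fails at once if the robot touches the weigh-beam (contact force between any of the arm, the fingers and weigh_beam above 0.5 N).
It fails at once if the cursor is shifted by more than 3 mm (distance of cursor_mark from where it was at the start of the episode above 0.003 m).
It fails at once if a bystander is moved by more than 25 mm (distance of any of petri_pink, forceps, timer, marker_blue from where it was at the start of the episode above 0.025 m).
It also fails if it takes over 46 s, if anything falls off the work surface, if the arm or the gripper's body presses on something with over 40 N, if the wrist force passes 120 N, or if a joint passes its speed limit or range.

## Working session

There is one attempt and no reset: what is moved stays moved. The work goes in short steps, Python scripts to look and compute and a tool call to move; the robot and the scene stay as the last step left them, time stands still between calls to the robot, and variables do not carry over. Pictures are saved under pics/ and viewed, at most 10 in all, crops included, and the job is handed in when it is done.

```bash
ls; mkdir -p pics; cat > h.py <<'E'
import numpy as np, cv2
from scipy.spatial.transform import Rotation as R
from station import ctrl
def ray(cam,uv):
    p=ctrl.camera_params(cam); x=(uv[0]-p["cx"])/p["fx"]; y=(uv[1]-p["cy"])/p["fy"]
    a=np.array([x,y]); u=a.copy()
    for _ in range(20): u=a/(1+p["k1"]*(u@u))
    T=np.array(p["T"]); d=T[:3,:3]@[u[0],u[1],1]
    return T[:3,3],d/np.linalg.norm(d)
def proj(cam,P):
    p=ctrl.camera_params(cam); T=np.array(p["T"]); c=T[:3,:3].T@(np.array(P)-T[:3,3]); u=c[:2]/c[2]
    u=u*(1+p["k1"]*(u@u)); return np.array([u[0]*p["fx"]+p["cx"],u[1]*p["fy"]+p["cy"]])
def tri(rays):
    A=0;b=0
    for o,d in rays:
        M=np.eye(3)-np.outer(d,d); A=A+M; b=b+M@o
    X=np.linalg.solve(A,b); return X,[float(np.linalg.norm((np.eye(3)-np.outer(d,d))@(X-o))) for o,d in rays]
def atz(cam,uv,z):
    o,d=ray(cam,uv); return o+d*(z-o[2])/d[2]
E
python3 - <<'E'
from h import *
np.set_printoptions(precision=4,suppress=True)
for c in ["scene","top"]:
    im=ctrl.get_image(c); cv2.imwrite(f"pics/{c}0.png",im[:,:,::-1]); p=ctrl.camera_params(c); print(c,p["fx"],p["k1"],np.array(p["T"]))
pts=["lever_knob","lever_hinge","handle_grip","rod_index","cursor_mark","tester","weigh_beam","jaw_rod","petri_pink","forceps","timer","marker_blue"]
for n in pts:
    rs=[];s=n
    for c in ["scene","top"]:
        r=ctrl.tip_of(c,n)
        if r: rs.append(ray(c,r[0]["xy"])); s+=f" {c} {np.round(r[0]['xy'],1)} p{r[0]['p']:.2f}"
    if len(rs)==2:
        X,e=tri(rs); s+=f" X {X.round(4)} e {e[0]:.4f}"
    print(s)
print(ctrl.get_obs())
E
```

```text
pics
scene 437.8736522691145 -0.11090446524471664 [[-0.5135 -0.3806  0.769  -0.4037]
 [-0.8579  0.2116 -0.4682  0.5732]
 [ 0.0155 -0.9002 -0.4352  0.6326]
 [ 0.      0.      0.      1.    ]]
top 479.68526642154626 -0.12010045495645462 [[-0.0435 -0.9744  0.2204  0.2106]
 [-0.9991  0.043  -0.0067  0.0626]
 [-0.003  -0.2205 -0.9754  1.343 ]
 [ 0.      0.      0.      1.    ]]
lever_knob scene [257.4 225.3] p0.59 top [341.3 164.1] p0.64 X [0.6455 0.0587 0.0076] e 0.0939
lever_hinge scene [270.7 235.7] p0.98 top [273.  185.9] p0.83 X [0.5378 0.1674 0.0552] e 0.0014
handle_grip scene [331.1 202.9] p0.55 top [354.1 163.7] p0.59 X [ 0.5865 -0.0556  0.0802] e 0.0023
rod_index scene [328.7 202.8] p0.81 top [345.2 164. ] p0.80 X [ 0.5803 -0.0358  0.0886] e 0.0042
cursor_mark scene [343.  215.4] p0.48 top [440.1 187.5] p0.73 X [ 0.5727 -0.2132  0.0173] e 0.1048
tester scene [297.9 229.2] p0.56 top [317.  163.8] p0.57 X [0.6121 0.0441 0.0061] e 0.0010
weigh_beam top [274.7 136.7] p0.63
jaw_rod scene [322.5 204.9] p0.72 top [344.5 166.6] p0.81 X [ 0.5805 -0.026   0.0825] e 0.0054
petri_pink top [407.  222.5] p0.92
forceps top [442.5 188.6] p0.50
timer scene [183.4 294.3] p0.76 top [185.2 220.3] p0.67 X [0.4614 0.427  0.0065] e 0.0006
marker_blue scene [261.9 300.2] p0.67 top [238.8 254.7] p0.52 X [0.3574 0.2737 0.0031] e 0.0002
{'t': 1.3, 'q': array([-1.398 ,  0.0527,  1.6129, -0.    ,  1.476 , -0.119 ]), 'dq': array([-0.0014,  0.0014, -0.0019, -0.0007,  0.0015, -0.0009]), 'effort': array([  0.    , -39.3682, -37.0451,  -0.0002,   0.0006,   0.    ]), 'tool_pos': array([ 0.1798, -0.5986,  0.2393]), 'tool_rot': array([ 3.1082,  0.4567, -0.    ]), 'contact_force': array([-0.6344, -0.407 , -0.3815]), 'wrist_torque': array([-0.0432,  0.055 , -0.0091]), 'grip_force': 0.0, 'opening': 0.08525075301451135}
```

```bash
python3 - <<'E'
import cv2
a=cv2.imread("pics/scene0.png")[110:310,150:416]; b=cv2.imread("pics/top0.png")[90:290,170:470]
cv2.imwrite("pics/s_c.png",cv2.resize(a,None,fx=3,fy=3,interpolation=cv2.INTER_CUBIC)[:, :800])
cv2.imwrite("pics/t_c.png",cv2.resize(b,(800,533),interpolation=cv2.INTER_CUBIC))
E
```

```text
(no output)
```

View pics/s_c.png

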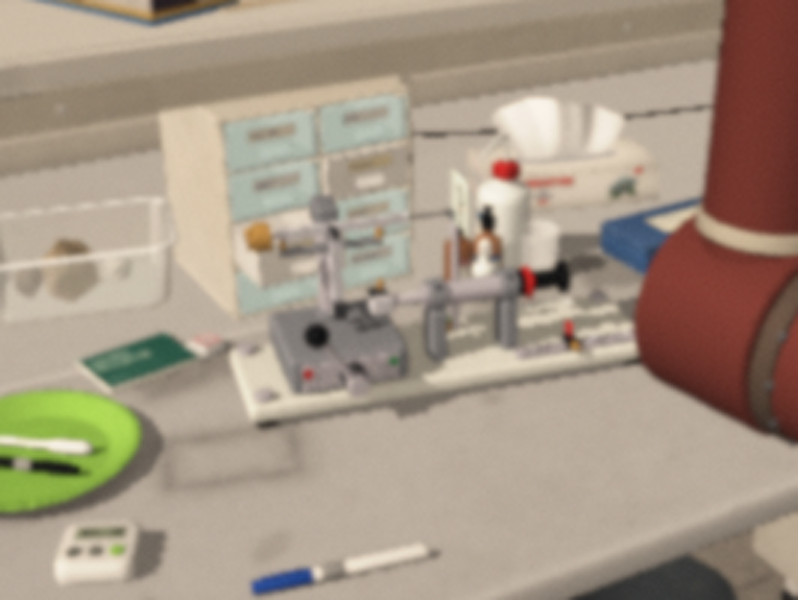

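View pics/t_c.png

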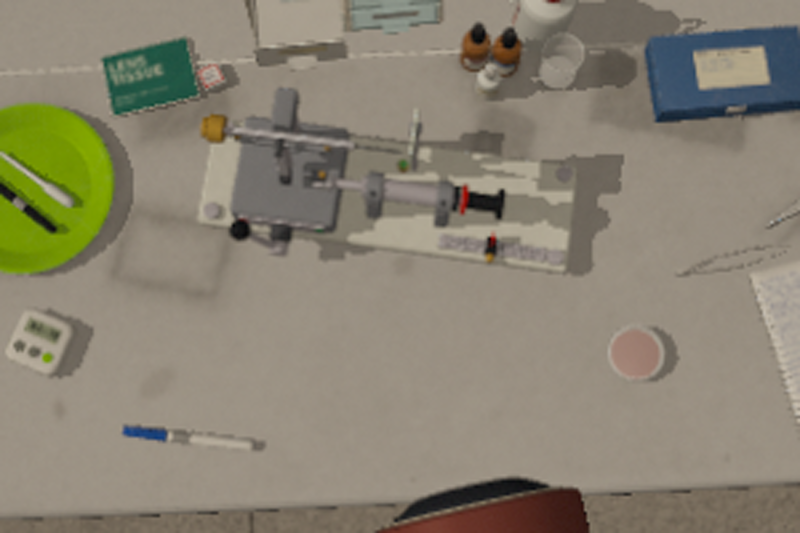

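The scene crop shows the lever's knob at about (255,222), red disc (326,204) and cursor (340,218), all in full-image pixels. The top crop has them at about (260,176), (344,164) and (354,180). The networks' top results for the knob and cursor were wrong, so I refine by colour and fit the tester's pose.

```bash
cat >> h.py <<'E'
def blob(im,c,w,kind):
    x0,y0=int(c[0])-w,int(c[1])-w; s=im[y0:y0+2*w+1,x0:x0+2*w+1].astype(float)
    if kind=="red": W=np.clip(s[...,0]-np.maximum(s[...,1],s[...,2])-40,0,None)
    else: W=np.clip(60-s.max(2),0,None)
    n,l,_,cen=cv2.connectedComponentsWithStats((W>0).astype(np.uint8))
    out=[]
    for i in range(1,n):
        Wi=W*(l==i)
        yy,xx=np.mgrid[:W.shape[0],:W.shape[1]]
        out.append((int((l==i).sum()),round(float((Wi*xx).sum()/Wi.sum()+x0),2),round(float((Wi*yy).sum()/Wi.sum()+y0),2)))
    return sorted(out,reverse=True)[:3]
E
python3 - <<'E'
from h import *
S=cv2.imread("pics/scene0.png")[:,:,::-1]; T=cv2.imread("pics/top0.png")[:,:,::-1]
for n,s,t,k in [("knob",(255,222),(260,176),"blk"),("disc",(326,204),(344,164),"red"),("cursor",(340,218),(354,180),"red"),("handle",(337,202),(355,166),"blk")]:
    print(n,blob(S,s,7,k),blob(T,t,7,k))
from scipy.optimize import least_squares
# model (tester frame, z world)
obs=[]
def add(c,im,seed,k,P,w=1):
    b=blob(im,seed,7,k)[0]; obs.append((c,np.array(b[1:]),P,w))
kn=[-.082,.105+.065*np.sin(.6),.045+.065*np.cos(.6)]
add("scene",S,(255,222),"blk",kn); add("top",T,(260,176),"blk",kn)
add("scene",S,(326,204),"red",[-.016,None,.09]); add("top",T,(344,164),"red",[-.016,None,.09])
tc=lambda x,y:np.array([170+x/2.667,90+y/2.667]); sc=lambda x,y:np.array([150+x/3,110+y/3])
obs.append(("top",tc(570,271),[-.06,-.2,.026],.4)); obs.append(("top",tc(577,163),[.06,-.2,.026],.4))
obs.append(("scene",np.array([270.7,235.7]),[-.082,.105,.045],.4))
obs.append(("top",tc(198,218),[-.06,.2,.026],.4))
def W(v,P):
    c,s=np.cos(v[2]),np.sin(v[2]); y=v[3] if P[1] is None else P[1]
    return np.array([v[0]+c*P[0]-s*y,v[1]+s*P[0]+c*y,P[2]])
f=lambda v:np.concatenate([w*(proj(c,W(v,P))-uv) for c,uv,P,w in obs])
r=least_squares(f,[.612,.044,-.1,-.08],loss="soft_l1"); v=r.x
print("pose",v.round(4)); print(f(v).reshape(-1,2).round(2))
print("knob tri",tri([ray(*o[:2]) for o in obs[:2]]),W(v,kn)); print("disc tri",tri([ray(*o[:2]) for o in obs[2:4]]),W(v,[-.016,None,.09]))
np.save("pose.npy",v)
E
```

```text
knob [(37, 255.33, 221.56)] [(41, 259.74, 175.78)]
disc [(44, 325.85, 202.82)] [(31, 343.72, 164.28)]
cursor [(17, 339.12, 218.87), (2, 341.0, 224.5)] [(8, 354.39, 179.31)]
handle [(51, 334.67, 201.98)] [(73, 353.32, 165.79)]
pose [ 0.6113  0.0456 -0.1838 -0.0792]
[[-0.09 -0.51]
 [ 0.08  0.19]
 [-0.62 -0.32]
 [ 0.44  0.22]
 [-0.18 -0.03]
 [ 0.54  0.15]
 [-0.41  0.38]
 [-0.11  0.34]]
knob tri (array([0.55741359, 0.19990231, 0.09686222]), [0.00045013960702566997, 0.00045013960702561153]) [0.55660199 0.19990679 0.09864681]
disc tri (array([ 0.58108301, -0.02952076,  0.08918892]), [0.0016285070960500513, 0.00162850709604999]) [ 0.58113002 -0.02929073  0.09      ]
```

```bash
cat >> h.py <<'E'
v=np.load("pose.npy")
def W(P): 
    c,s=np.cos(v[2]),np.sin(v[2]); return np.array([v[0]+c*P[0]-s*P[1],v[1]+s*P[0]+c*P[1],P[2]])
def Ti(X):
    c,s=np.cos(v[2]),np.sin(v[2]); d=np.array(X)-[v[0],v[1],0]; return np.array([c*d[0]+s*d[1],-s*d[0]+c*d[1],d[2]])
def rel(P,yaw=None,base=None):
    o=ctrl.get_obs(); B=R.from_rotvec(o["tool_rot"]) if base is None else base
    d=B.inv().apply(np.array(P)-o["tool_pos"]); r=np.zeros(3)
    if yaw is not None: r=(B.inv()*(R.from_euler("z",yaw)*R.from_euler("x",np.pi))).as_rotvec()
    return d.round(4),r.round(4)
E
python3 - <<'E'
from h import *
from scipy.optimize import least_squares
yaw=v[2]; sc=np.array([339.12,218.87]); tp=np.array([354.39,179.31])
r=least_squares(lambda p:np.r_[proj("scene",W([-.038,p[0],p[1]]))-sc,proj("top",W([-.038,p[0],p[1]]))-tp],[-.12,.045]); print("cursor yz",r.x,r.fun)
X,e=tri([ray("scene",sc),ray("top",tp)]); print("tri tester",Ti(X),e)
dX,_=tri([ray("scene",[325.85,202.82]),ray("top",[343.72,164.28])]); print("disc tester",Ti(dX))
for a in [0,.3,.6,.9,1.2]:
    k=W([-.082,.105+.065*np.sin(.6-a),.045+.065*np.cos(.6-a)]); print(a,k.round(4),Ti(k).round(4),rel(k,yaw))
print(ctrl.get_obs()["tool_rot"])
E
```

```text
cursor yz [-0.11472125  0.04052195] [-0.25193198  0.21234834  0.33967359 -0.62369678]
tri tester [-0.04062558 -0.11412199  0.04264446] [0.00024630156738702976, 0.0002463015673871047]
disc tester [-0.01600417 -0.07938843  0.08918892]
0 [0.5566 0.1999 0.0986] [-0.082   0.1417  0.0986] (array([ 0.5906, -0.6563,  0.1407]), array([0.    , 0.    , 0.4756]))
0.3 [0.5534 0.1827 0.1071] [-0.082   0.1242  0.1071] (array([ 0.5826, -0.6408,  0.1322]), array([0.    , 0.    , 0.4756]))
0.6 [0.5499 0.1638 0.11  ] [-0.082  0.105  0.11 ] (array([ 0.5738, -0.6237,  0.1293]), array([0.    , 0.    , 0.4756]))
0.9 [0.5464 0.1449 0.1071] [-0.082   0.0858  0.1071] (array([ 0.565 , -0.6066,  0.1322]), array([0.    , 0.    , 0.4756]))
1.2 [0.5432 0.1277 0.0986] [-0.082   0.0683  0.0986] (array([ 0.557 , -0.5911,  0.1407]), array([0.    , 0.    , 0.4756]))
[ 3.10819116e+00  4.56702745e-01 -4.87755152e-06]
```

Units first: shifts go in shares of 0.6 m and turns go in shares of pi rad. So -0.59 m / 0.6 = -0.9833, 0.03 m / 0.6 = 0.05, 0.475 rad / 3.1416 = 0.1512.

nudge_tcp(ticks="0.036 0.25 -0.275 0 0 0 0.0382 | 0.036 0.4917 -0.5467 0.0167 0 0 0.0764 | 0.036 0.4917 -0.5467 0.0167 0 0 0.0764 | 0.036 0.4917 -0.5467 0.0167 0 0 0.0764 | 0.036 0.4917 -0.5467 0.0167 0 0 0.0764 | 0.036 0.4917 -0.5467 0.0167 0 0 0.0764 | 0.036 0.4917 -0.5467 0.0167 0 0 0.0764 | 0.036 0.4917 -0.5467 0.0167 0 0 0.0764 | 0.036 0.4917 -0.5467 0.0167 0 0 0.0764 | 0.036 0.7333 -0.8167 0.0333 0 0 0.1512 | 0.036 0.7333 -0.8167 0.0333 0 0 0.1512 | 0.036 0.7333 -0.8167 0.0333 0 0 0.1512 | 0.036 0.7333 -0.8167 0.0333 0 0 0.1512 | 0.036 0.7333 -0.8167 0.0333 0 0 0.1512 | 0.036 0.7333 -0.8167 0.0333 0 0 0.1512 | 0.036 0.7333 -0.8167 0.0333 0 0 0.1512 | 0.036 0.8833 -0.9833 0.05 0 0 0.1512 | 0.036 0.8833 -0.9833 0.05 0 0 0.1512 | 0.036 0.8833 -0.9833 0.05 0 0 0.1512 | 0.036 0.8833 -0.9833 0.05 0 0 0.1512")

```text
t: 2.97
tool_pos: [0.5185, 0.1231, 0.209]
tool_rot: [-3.127, 0.281, -0.0]
contact_force: [-0.9, -1.0, 0.1]
opening: 0.0359
grip_force: 0.0
```

```bash
python3 - <<'E'
from h import *
k=W([-.082,.1417,.0986]); print(rel(k,v[2]))
print(tri.__name__, Ti(ctrl.get_obs()["tool_pos"]))
E
```

```text
(array([ 0.0238, -0.0822,  0.1105]), array([-0.0015,  0.0001,  0.0044]))
tri [-0.10540692  0.05924537  0.20895304]
```

To row units: 0.11 m / 0.6 = 0.1833, 0.05 m / 0.6 = 0.0833.

nudge_tcp(ticks="0.036 0.0397 -0.1367 0.0833 0 0 0 | 0.036 0.0397 -0.1367 0.0833 0 0 0 | 0.036 0.0397 -0.1367 0.0833 0 0 0 | 0.036 0.0397 -0.1367 0.0833 0 0 0 | 0.036 0.0397 -0.1367 0.125 0 0 0 | 0.036 0.0397 -0.1367 0.15 0 0 0 | 0.036 0.0397 -0.1367 0.1667 0 0 0 | 0.036 0.0397 -0.1367 0.1833 0 0 0 | 0.036 0.0397 -0.1367 0.1833 0 0 0 | 0.036 0.0397 -0.1367 0.1833 0 0 0 | 0.036 0.0397 -0.1367 0.1833 0 0 0")

```text
t: 3.88
tool_pos: [0.5568, 0.1951, 0.1006]
tool_rot: [-3.128, 0.288, -0.003]
contact_force: [-0.1, -0.6, 0.1]
opening: 0.0359
grip_force: 0.0
```

```bash
python3 - <<'E'
from h import *
print(Ti(ctrl.get_obs()["tool_pos"]))
for a in [.3,.6,.9,1.2]:
    print(a,rel(W([-.082,.105+.065*np.sin(.6-a),.045+.065*np.cos(.6-a)]),v[2]))
a=ctrl.get_image("scene")[150:270,200:360]; b=ctrl.get_image("top")[110:230,220:380]
cv2.imwrite("pics/k1.png",cv2.resize(np.hstack([a,b])[:,:,::-1],(800,300),interpolation=cv2.INTER_CUBIC))
E
```

```text
[-0.08092876  0.137019    0.10061704]
0.3 (array([-0.0011,  0.0128, -0.0065]), array([-0.0007, -0.0019,  0.0002]))
0.6 (array([-0.0011,  0.032 , -0.0094]), array([-0.0007, -0.0019,  0.0002]))
0.9 (array([-0.0011,  0.0512, -0.0065]), array([-0.0007, -0.0019,  0.0002]))
1.2 (array([-0.0011,  0.0687,  0.0019]), array([-0.0007, -0.0019,  0.0002]))
```

View pics/k1.png

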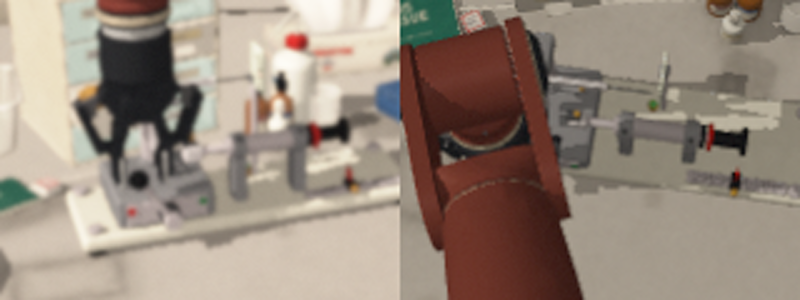

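To row units: 0.079 m / 0.6 = 0.1317, -0.007 m / 0.6 = -0.0117.

nudge_tcp(ticks="0.036 -0.0017 0.0167 -0.005 0 0 0 | 0.036 -0.0017 0.0333 -0.0117 0 0 0 | 0.036 -0.0017 0.05 -0.0167 0 0 0 | 0.036 -0.0017 0.0633 -0.0183 0 0 0 | 0.036 -0.0017 0.0767 -0.0183 0 0 0 | 0.036 -0.0017 0.09 -0.015 0 0 0 | 0.036 -0.0017 0.1033 -0.01 0 0 0 | 0.036 -0.0017 0.1167 -0.005 0 0 0 | 0.036 -0.0017 0.125 0 0 0 0 | 0.036 -0.0017 0.1317 0 0 0 0 | 0.036 -0.0017 0.1317 0 0 0 0 | 0.036 -0.0017 0.1317 0 0 0 0 | 0.036 -0.0017 0.1317 0 0 0 0 | 0.036 -0.0017 0.1317 0 0 0 0 | 0.036 -0.0017 0.1317 0 0 0 0 | 0.036 -0.0017 0.1317 0 0 0 0 | 0.036 -0.0017 0.1317 0 0 0 0")

```text
t: 5.4
tool_pos: [0.5414, 0.122, 0.0992]
tool_rot: [-3.118, 0.287, -0.003]
contact_force: [4.1, 17.5, -1.5]
opening: 0.0362
grip_force: 9.1
```

```bash
python3 - <<'E'
from h import *
print(Ti(ctrl.get_obs()["tool_pos"]))
a=ctrl.get_image("scene")[150:270,200:360]; b=ctrl.get_image("top")[110:230,220:380]
cv2.imwrite("pics/k2.png",cv2.resize(np.hstack([a,b])[:,:,::-1],(800,300),interpolation=cv2.INTER_CUBIC))
E
```

```text
[-0.0827487   0.06236307  0.09915104]
```

View pics/k2.png

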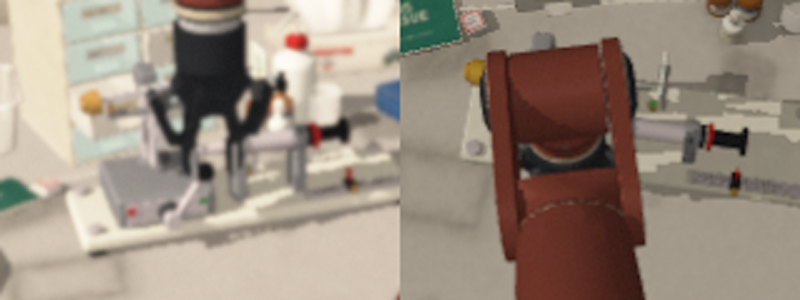

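To row units: -0.002 m / 0.6 = -0.0033.

nudge_tcp(ticks="0.036 0 -0.0033 0 0 0 0 | 0.036 0 -0.0033 0 0 0 0 | 0.036 0 -0.0033 0 0 0 0 | 0.036 0 -0.0033 0 0 0 0 | 0.036 0 -0.0033 0 0 0 0 | 0.036 0 -0.0033 0 0 0 0 | 0.036 0 -0.0033 0 0 0 0 | 0.036 0 -0.0033 0 0 0 0 | 0.036 0 -0.0033 0 0 0 0 | 0.036 0 -0.0033 0 0 0 0")

```text
t: 6.33
tool_pos: [0.5415, 0.1224, 0.0992]
tool_rot: [-3.122, 0.287, -0.002]
contact_force: [3.1, 12.5, -0.0]
opening: 0.0362
grip_force: 6.3
```

```bash
python3 - <<'E'
from h import *
a=ctrl.get_image("scene")
for y,z in [(.078,.165)]:
    for t in (0,.1): print(t,proj("scene",W([0,.105+.064*np.cos(t)+0*y,.165-.064*np.sin(t)])))
s0=cv2.imread("pics/scene0.png")[:,:,::-1].astype(float)
def yel(im):
    s=im[170:205,220:250].astype(float); w=np.clip(s[...,0]-s[...,2]-60,0,None); yy,xx=np.mgrid[:35,:30]; return (w*xx).sum()/w.sum()+220,(w*yy).sum()/w.sum()+170
print(yel(s0),yel(a))
E
```

```text
0 [237.53774418 187.4064943 ]
0.1 [237.81730904 189.56185799]
(np.float64(235.6711041503524), np.float64(187.91151135473766)) (np.float64(236.0848200312989), np.float64(190.11643192488262))
```

The counterweight dropped 2.2 px, which matches a tilt of 0.10 rad. Now I swing the lever back.

To row units: -0.092 m / 0.6 = -0.1533, -0.088 m / 0.6 = -0.1467.

nudge_tcp(ticks="0.036 0 -0.02 0 0 0 0 | 0.036 0 -0.0367 -0.005 0 0 0 | 0.036 0 -0.0517 -0.0117 0 0 0 | 0.036 0 -0.0667 -0.0167 0 0 0 | 0.036 0 -0.0817 -0.02 0 0 0 | 0.036 0 -0.095 -0.02 0 0 0 | 0.036 0 -0.1083 -0.0167 0 0 0 | 0.036 0 -0.1217 -0.0117 0 0 0 | 0.036 0 -0.135 -0.0067 0 0 0 | 0.036 0 -0.1467 -0.0017 0 0 0 | 0.036 0 -0.1533 -0.0017 0 0 0 | 0.036 0 -0.1533 -0.0017 0 0 0 | 0.036 0 -0.1533 -0.0017 0 0 0 | 0.036 0 -0.1533 -0.0017 0 0 0 | 0.036 0 -0.1533 -0.0017 0 0 0 | 0.036 0 -0.1533 -0.0017 0 0 0")

```text
t: 7.72
tool_pos: [0.5572, 0.2099, 0.0998]
tool_rot: [3.128, -0.288, -0.002]
contact_force: [-1.1, -5.0, -2.0]
opening: 0.0361
grip_force: 1.7
```

```bash
python3 - <<'E'
from h import *
print(Ti(ctrl.get_obs()["tool_pos"]))
a=ctrl.get_image("scene")
s=a[170:205,220:250].astype(float); w=np.clip(s[...,0]-s[...,2]-60,0,None); yy,xx=np.mgrid[:35,:30]; print((w*xx).sum()/w.sum()+220,(w*yy).sum()/w.sum()+170)
cv2.imwrite("pics/k3.png",cv2.resize(a[150:270,200:360,::-1],(800,600),interpolation=cv2.INTER_CUBIC))
E
```

```text
[-0.0832821   0.15167582  0.09975664]
231.85714285714286 186.85714285714286
```

View pics/k3.png

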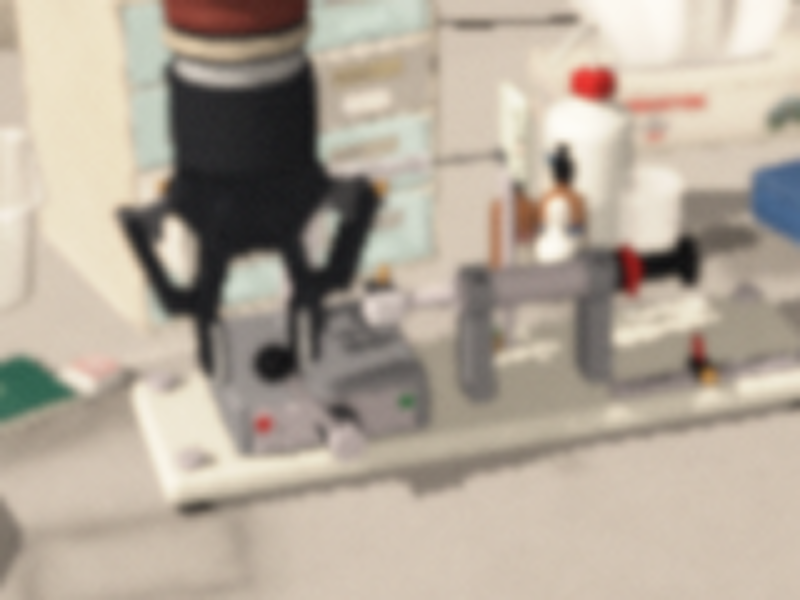

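The knob is back near (254.6,222.4) px, close to its start. I push it a little further to confirm the stop, then rise.

To row units: -0.003 m / 0.6 = -0.005.

nudge_tcp(ticks="0.036 0 -0.005 0 0 0 0 | 0.036 0 -0.005 0 0 0 0 | 0.036 0 -0.005 0 0 0 0 | 0.036 0 -0.005 0 0 0 0")

```text
t: 8.1
tool_pos: [0.5573, 0.2105, 0.0996]
tool_rot: [3.122, -0.287, -0.004]
contact_force: [-2.4, -10.3, -0.1]
opening: 0.0362
grip_force: 5.9
```

```bash
python3 - <<'E'
from h import *
print(Ti(ctrl.get_obs()["tool_pos"]))
E
```

```text
[-0.08321416  0.15227251  0.09960225]
```

nudge_tcp(ticks="0.036 0 0.015 0 0 0 0 | 0.036 0 0.015 -0.0333 0 0 0 | 0.036 0 0.015 -0.0833 0 0 0 | 0.036 -0.0333 0.015 -0.1333 0 0 0 | 0.036 -0.0833 0.0333 -0.1833 0 0 0 | 0.036 -0.1333 0.0833 -0.2167 0 0 0 | 0.06 -0.1333 0.15 -0.2333 0 0 0 | 0.06 -0.1333 0.2167 -0.25 0 0 0 | 0.06 -0.1333 0.2833 -0.25 0 0 0 | 0.06 -0.1333 0.35 -0.25 0 0 0 | 0.06 -0.1333 0.35 -0.25 0 0 0")

```text
t: 9.02
tool_pos: [0.4415, 0.0163, 0.2523]
tool_rot: [3.126, -0.299, 0.009]
contact_force: [0.5, 1.0, -0.2]
opening: 0.06
grip_force: 0.0
```

```bash
python3 - <<'E'
from h import *
a=ctrl.get_image("scene"); b=ctrl.get_image("top")
print(blob(a,(255,222),7,"blk"),blob(b,(260,176),7,"blk"))
s=a[170:205,220:250].astype(float); w=np.clip(s[...,0]-s[...,2]-60,0,None); yy,xx=np.mgrid[:35,:30]; print((w*xx).sum()/w.sum()+220,(w*yy).sum()/w.sum()+170)
print(blob(a,(326,204),7,"red"),blob(a,(340,218),7,"red"),blob(b,(344,164),7,"red"),blob(b,(354,180),7,"red"))
print(Ti(ctrl.get_obs()["tool_pos"]),rel(W([-.016,-.0973,.16]),v[2]+np.pi/2),rel(W([-.016,-.0973,.16]),v[2]-np.pi/2),ctrl.get_obs()["q"])
E
```

```text
[(31, 254.54, 222.27)] [(39, 258.93, 175.93)]
235.75726654298083 187.95052566481138
[(47, 325.84, 202.87)] [(20, 339.14, 218.93), (3, 341.08, 224.54)] [(225, 343.94, 164.38)] [(163, 351.69, 178.98), (40, 360.36, 180.59)]
[-0.16192973 -0.05591555  0.25163927] (array([0.1457, 0.0411, 0.0921]), array([ 1.2000e-03, -4.5000e-03, -1.5738e+00])) (array([0.1457, 0.0411, 0.0921]), array([-4.5000e-03, -1.2000e-03,  1.5678e+00])) [-1.23980617e-01 -4.19001695e-01  2.00404237e+00  1.90197136e-03
  1.55280696e+00  1.63356698e+00]
```

To row units: 0.146 m / 0.6 = 0.2433, 0.09 m / 0.6 = 0.15, -1.574 rad / 3.1416 = -0.501.

nudge_tcp(ticks="0.06 0.0333 0.0333 0 0 0 -0.0382 | 0.06 0.0833 0.0667 0 0 0 -0.0764 | 0.06 0.1333 0.0683 0.0167 0 0 -0.1146 | 0.06 0.1833 0.0683 0.0333 0 0 -0.1528 | 0.06 0.2167 0.0683 0.0667 0 0 -0.191 | 0.06 0.2433 0.0683 0.1 0 0 -0.2292 | 0.06 0.2433 0.0683 0.1333 0 0 -0.2674 | 0.06 0.2433 0.0683 0.15 0 0 -0.3056 | 0.06 0.2433 0.0683 0.15 0 0 -0.3438 | 0.06 0.2433 0.0683 0.15 0 0 -0.382 | 0.06 0.2433 0.0683 0.15 0 0 -0.4202 | 0.06 0.2433 0.0683 0.15 0 0 -0.4584 | 0.06 0.2433 0.0683 0.15 0 0 -0.501 | 0.06 0.2433 0.0683 0.15 0 0 -0.501 | 0.06 0.2433 0.0683 0.15 0 0 -0.501 | 0.06 0.2433 0.0683 0.15 0 0 -0.501")

```text
t: 10.45
tool_pos: [0.5779, -0.0446, 0.1604]
tool_rot: [-2.413, -2.011, -0.001]
contact_force: [-0.1, 0.5, 0.6]
opening: 0.0602
grip_force: 0.0
```

```bash
python3 - <<'E'
from h import *
print(Ti(ctrl.get_obs()["tool_pos"]),rel(W([-.016,-.0973,.08]),v[2]+np.pi/2))
a=ctrl.get_image("scene")[130:250,240:400]; b=ctrl.get_image("top")[110:230,280:440]
cv2.imwrite("pics/r1.png",cv2.resize(np.hstack([a,b])[:,:,::-1],(800,300),interpolation=cv2.INTER_CUBIC))
E
```

```text
[-0.0163813  -0.09478127  0.16041296] (array([-0.0026,  0.0003,  0.0804]), array([ 0.0005, -0.0006,  0.0027]))
```

View pics/r1.png

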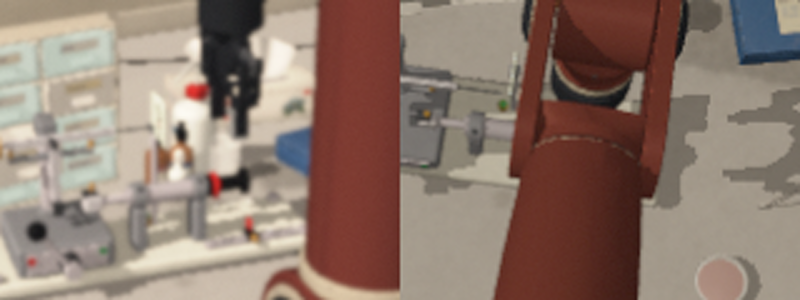

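The gripper stands above the handle waist (about (243,180) in the crop). The scene camera still sees both disc and cursor, so I descend and grip.

To row units: 0.08 m / 0.6 = 0.1333, 0.068 m / 0.6 = 0.1133.

nudge_tcp(ticks="0.06 -0.0042 0 0.0333 0 0 0 | 0.06 -0.0042 0 0.0667 0 0 0 | 0.06 -0.0042 0 0.0917 0 0 0 | 0.06 -0.0042 0 0.1133 0 0 0 | 0.06 -0.0042 0 0.1333 0 0 0 | 0.06 -0.0042 0 0.1333 0 0 0 | 0.06 -0.0042 0 0.1333 0 0 0 | 0.01 -0.0042 0 0.1333 0 0 0 | 0.01 -0.0042 0 0.1333 0 0 0 | 0.01 -0.0042 0 0.1333 0 0 0 | 0.01 -0.0042 0 0.1333 0 0 0 | 0.01 -0.0042 0 0.1333 0 0 0 | 0.01 -0.0042 0 0.1333 0 0 0 | 0.01 -0.0042 0 0.1333 0 0 0 | 0.01 -0.0042 0 0.1333 0 0 0 | 0.01 -0.0042 0 0.1333 0 0 0", force=60)

```text
t: 11.88
tool_pos: [0.5759, -0.0479, 0.0815]
tool_rot: [-2.41, -2.011, 0.004]
contact_force: [-7.6, 1.0, 7.4]
opening: 0.0162
grip_force: 58.5
```

```bash
python3 - <<'E'
from h import *
print(Ti(ctrl.get_obs()["tool_pos"]))
a=ctrl.get_image("scene"); print(blob(a,(326,204),7,"red"),blob(a,(340,218),7,"red"))
E
```

```text
[-0.01773722 -0.09845318  0.08153585]
[(48, 325.83, 202.76)] [(20, 339.13, 218.91), (2, 341.0, 224.5)]
```

```bash
cat >> h.py <<'E'
def disc_cen(cam,y,rt,mouth=-.076,k=8):
    th=np.linspace(0,2*np.pi,73)
    def hull(r,y0,y1):
        P=np.array([proj(cam,W([-.016+r*np.cos(t),yy,.09+r*np.sin(t)])) for yy in (y0,y1) for t in th])
        return P
    A=hull(.016,y-.0025,y+.0025); c=A.mean(0).round()-15
    m=np.zeros((30*k,30*k),np.uint8)
    f=lambda P:cv2.convexHull(((P-c+.5)*k).round().astype(np.int32))
    cv2.fillPoly(m,[f(A)],1); cv2.fillPoly(m,[f(hull(.0045,y+.0026,y+.02))],0)
    cv2.fillPoly(m,[f(hull(.009,y-.0026,y-.03))],1 if 0 else m.max()) if 0 else None
    if rt>0: cv2.fillPoly(m,[f(hull(rt,max(mouth,y+.0026),mouth+.05))],0)
    yy,xx=np.nonzero(m); return np.array([xx.mean(),yy.mean()])/k+c-.5+.5/k
def disc_y(cam,obs,rt):
    # y by projecting the residual on the image motion direction
    y=-.08
    for _ in range(4):
        p=disc_cen(cam,y,rt); q=disc_cen(cam,y-.004,rt); d=(q-p)/-.004; y+=((np.array(obs)-p)@d)/(d@d)
    return y
def cur_y(cam,obs,x=-.038,z=.0415):
    y=-.114
    for _ in range(4):
        p=proj(cam,W([x,y,z])); d=(proj(cam,W([x,y+.002,z]))-p)/.002; y+=((np.array(obs)-p)@d)/(d@d)
    return y
E
python3 - <<'E'
from h import *
for c,d,u in [("scene",(325.84,202.82),(339.13,218.89)),("top",(343.72,164.28),(354.39,179.31))]:
    print(c,"cam in tester",Ti(np.array(ctrl.camera_params(c)["T"])[:3,3]).round(2))
    for rt in (0,.009,.011,.0125): print(rt,round(disc_y(c,d,rt)*1e3,2),end=" ")
    print([round(cur_y(c,u,x,z)*1e3,2) for x,z in [(-.038,.0415),(-.038,.045),(-.041,.0415)]])
E
```

```text
scene cam in tester [-1.09  0.33  0.63]
0 -79.87 Traceback (most recent call last):
  File "<stdin>", line 4, in <module>
  File "h.py", line 57, in disc_y
    p=disc_cen(cam,y,rt); q=disc_cen(cam,y-.004,rt); d=(q-p)/-.004; y+=((np.array(obs)-p)@d)/(d@d)
                            ~~~~~~~~^^^^^^^^^^^^^^^
  File "h.py", line 49, in disc_cen
    cv2.fillPoly(m,[f(A)],1); cv2.fillPoly(m,[f(hull(.0045,y+.0026,y+.02))],0)
                                                ~~~~^^^^^^^^^^^^^^^^^^^^^
  File "h.py", line 44, in hull
    P=np.array([proj(cam,W([-.016+r*np.cos(t),yy,.09+r*np.sin(t)])) for yy in (y0,y1) for t in th])
                ~~~~^^^^^^^^^^^^^^^^^^^^^^^^^^^^^^^^^^^^^^^^^^^^^^^
  File "h.py", line 11, in proj
    p=ctrl.camera_params(cam); T=np.array(p["T"]); c=T[:3,:3].T@(np.array(P)-T[:3,3]); u=c[:2]/c[2]
ValueError: time passes only in moves, steps and waits
```

```bash
sed -i '/cv2.fillPoly(m,\[f(hull(.009/d; s/ctrl.camera_params(cam)/CP(cam)/' h.py; sed -i '3a import functools\nCP=functools.lru_cache(lambda c:ctrl.camera_params(c))' h.py
python3 - <<'E'
from h import *
for c,d,u in [("scene",(325.84,202.82),(339.13,218.89)),("top",(343.72,164.28),(354.39,179.31))]:
    for rt in (0,.009,.011,.0125): print(rt,round(disc_y(c,d,rt)*1e3,2),end=" ")
    print([round(cur_y(c,u,x,z)*1e3,2) for x,z in [(-.038,.0415),(-.038,.045),(-.041,.0415)]])
print(ctrl.get_obs()["t"])
E
```

```text
0 -79.87 0.009 -78.83 0.011 -78.21 0.0125 -77.63 [np.float64(-115.45), np.float64(-114.82), np.float64(-114.48)]
0 -77.6 0.009 -77.48 0.011 -77.43 0.0125 -77.37 [np.float64(-113.97), np.float64(-113.83), np.float64(-113.94)]
11.9333
```

To row units: -0.036 m / 0.6 = -0.06, -0.035 m / 0.6 = -0.0583.

nudge_tcp(ticks="0.01 -0.0067 0 0 0 0 0 | 0.01 -0.015 0 0 0 0 0 | 0.01 -0.0233 0 0 0 0 0 | 0.01 -0.0317 0 0 0 0 0 | 0.01 -0.04 0 0 0 0 0 | 0.01 -0.0467 0 0 0 0 0 | 0.01 -0.0533 0 0 0 0 0 | 0.01 -0.0583 0 0 0 0 0 | 0.01 -0.06 0 0 0 0 0 | 0.01 -0.06 0 0 0 0 0 | 0.01 -0.06 0 0 0 0 0 | 0.01 -0.06 0 0 0 0 0", force=80)

```text
t: 12.93
tool_pos: [0.5698, -0.081, 0.0816]
tool_rot: [-2.408, -2.009, -0.002]
contact_force: [-6.6, 9.7, 8.6]
opening: 0.0155
grip_force: 78.2
```

```bash
python3 - <<'E'
from h import *
print(Ti(ctrl.get_obs()["tool_pos"]))
a=ctrl.get_image("scene"); b=blob(a,(339,201),8,"red"); c=blob(a,(340,218),7,"red"); print(b,c)
for rt in (0,.009): print(disc_y("scene",b[0][1:],rt))
print([round(cur_y("scene",c[0][1:],x,z)*1e3,2) for x,z in [(-.038,.0415),(-.038,.045),(-.041,.0415)]])
cv2.imwrite("pics/r2.png",cv2.resize(a[175:235,300:380,::-1],(800,600),interpolation=cv2.INTER_CUBIC))
E
```

```text
[-0.01770795 -0.13205297  0.08161231]
[(56, 336.39, 201.43)] [(20, 339.13, 218.91), (2, 341.0, 224.5)]
-0.112878274026344
-0.11287894793724605
[np.float64(-115.44), np.float64(-114.81), np.float64(-114.47)]
```

View pics/r2.png

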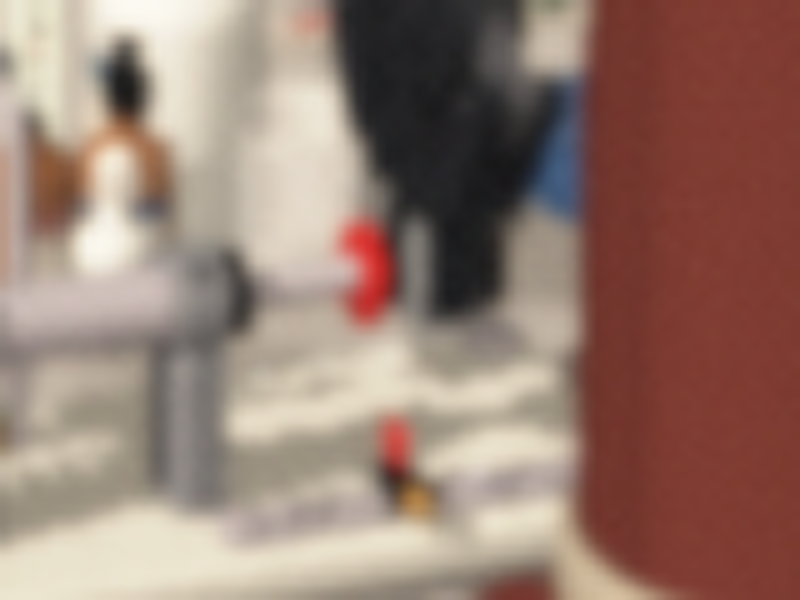

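The disc is at about (336.4,201.4) px and the cursor at (339.1,218.9). About 2.4 mm is still to go.

To row units: -0.0026 m / 0.6 = -0.0043, -0.0013 m / 0.6 = -0.0022.

nudge_tcp(ticks="0.01 -0.0022 0 0 0 0 0 | 0.01 -0.0043 0 0 0 0 0 | 0.01 -0.0043 0 0 0 0 0 | 0.01 -0.0043 0 0 0 0 0 | 0.01 -0.0043 0 0 0 0 0 | 0.01 -0.0043 0 0 0 0 0")

```text
t: 13.48
tool_pos: [0.5693, -0.0833, 0.0816]
tool_rot: [-2.407, -2.009, -0.002]
contact_force: [-7.1, 10.2, 8.0]
opening: 0.0153
grip_force: 78.2
```

```bash
python3 - <<'E'
from h import *
print(Ti(ctrl.get_obs()["tool_pos"]))
B=[];C=[]
for _ in range(3):
    a=ctrl.get_image("scene"); B.append(blob(a,(339,201),8,"red")[0][1:]); C.append(blob(a,(340,218),7,"red")[0][1:])
B=np.mean(B,0);C=np.mean(C,0);print(B,C,disc_y("scene",B,0),[round(cur_y("scene",C,x,z)*1e3,2) for x,z in [(-.038,.0415),(-.038,.045),(-.041,.0415)]])
t=ctrl.get_image("top"); print(blob(t,(354,166),8,"red"),blob(t,(354,180),7,"red"))
print(blob(a,(255,222),7,"blk"))
s=a[170:205,220:250].astype(float); w=np.clip(s[...,0]-s[...,2]-60,0,None); yy,xx=np.mgrid[:35,:30]; print((w*yy).sum()/w.sum()+170)
E
```

```text
[-0.01772731 -0.13445779  0.08157782]
[337.12666667 201.18333333] [339.13666667 218.90333333] -0.11526694627552554 [np.float64(-115.47), np.float64(-114.84), np.float64(-114.5)]
[(242, 354.35, 165.28)] [(223, 353.81, 180.09)]
[(33, 254.51, 222.27)]
187.88967611336034
```

```bash
python3 -c "
from station import ctrl
print(ctrl.finish_job())"
```

```text
the job is handed in; nothing more can be done
None
```

I swung the lever to free and the beam tipped about 0.1 rad. I then swung it back to arrested with the beam level, and drew the rod about 36 mm, gripped at 78 N with the red disc on the cursor to within about 1 mm by camera. The job is handed in; the hand-in call returned no verdict.

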